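# Shift the bottle roller into third and start it

## Robot

A 7-joint arm with a two-finger parallel gripper is mounted at the origin on the work surface. World frame = base frame: x ahead of the robot, y to its left, z up, the work surface at z = 0. Lengths are in m, angles in rad, forces in N, time in s.
With the tool pointing down it reaches from about 0.425 to 0.875 m from the base axis. Payload 8.4 kg.
Tool frame: the origin (TCP) lies on the centre line of the jaws, within the pads' length; the fingertips stand 8 mm ahead of it and the grasp point (between the pads) lies 11 mm behind it; z points along the fingers, y is the line along which they close (so a half turn about z gives the same grasp; the last joint's range is limited). The gripper opens to 85 mm and grips with 20 to 120 N. Pads are 22 mm wide; open, the fingers measure 114 mm over their backs; the gripper's body (76 mm by 85 mm) begins 54 mm behind the grasp point. The pads swing forward as they close: fully open they stand 13 mm farther back than shut.
Start: joints at [-1.351, 0.333, 0.04, 1.465, -0.013, 1.343, -0.059], TCP at [0.204, 0.617, 0.208] pointing down, gripper open.
Joint ranges: [-2.58, 2.58], [-0.38, 2.09], [-1.3, 1.39], [0.25, 2.4], [-1.5, 4.64], [0.08, 2.09], [-2.65, 2.65]. Speed limits (rad/s): [2.22, 2.22, 2.79, 2.79, 3.14, 3.14, 3.14].

## Interface

Orientations are given as a unit quaternion [x, y, z, w].
In Python, from plant import env gives the robot as it stands.
- The arm moves only by the tool play_rows, never from a script. Its argument "targets" is a list that holds one entry, the list of rows, each a list of 5 numbers: the shift along the tool's x, y, z scaled (see below), then the turn about the tool's z scaled (see below), then the opening, from -1 (shut) to 1 (fully open), so that 0 is half open. In form: [[[x, y, z, roll, gripper], ...]]. A call has 1 to 20 rows; each row shifts and turns the commanded pose from where the row before left it, along the tool's axes as they then stand; what a row does not reach is not made up. The controller multiplies each number of a shift by 50 mm and each number of a turn by 4 degrees. A row lasts 1/10 s, in which the tool goes at most 50 mm and 8.59 degrees, less where a joint would pass 70% of its speed; a pose out of reach is approached as far as the arm can. A call with a number of a shift or a turn outside -1 to 1 is refused whole. A call with a gripper value outside its range is refused whole. The fingers move at their own pace and stop on an object; the grip force is fixed at half the most. Time passes only in rows, so rows that do not move let the fingers close. It gives the time, the measured TCP pose, the force, the opening and the grip force at its end, in the units of the state.
- env.get_state(): the state, without advancing time (a new reading comes with each control period).
- env.camera(name): name is "scene" or "top"; returns (picture, depth): 420x560x3 uint8, red, green, blue; 420x560 float32, m along the optical axis (not along the pixel's ray), 0 where there is no reading.
- env.camera_info(name): a dict with "fovy" (degrees; the focal length in pixels is half the picture's height over the tangent of half this angle, whatever the lens; pixels are square), "cx", "cy" (the principal point, pixels), "dist_coeffs" ([k1, k2, p1, p2, k3] as OpenCV has them; the pictures are not rectified), "world_from_camera" (4x4, takes a point from camera to world coordinates). Camera axes: x right, y up, looking along -z (the intrinsics and any distortion apply to the point x, -y, -z); pixel columns grow to the right and rows downward; lengths in m; the calibration is good to about 2 mm. A picture is of the moment at which its call begins. camera_info takes no time and is no camera call.
- env.close_job(): hands the job in; it is judged then, once.
Trained networks look in the newest picture that a camera, given by its name, has taken for a name from the list of things; names that differ only in an ending like _2 or _b are one class to them, and where a whole thing is asked for, a point or a joint stands for the part that bears it (a point fixed in the world has none). Each returns a list of dicts, best first, with "p" (0 to 1); they miss things now and then, are a little off and sometimes report something else, mostly with a low value. They report only what shows in the picture. A call takes as long as a camera call.
- env.trace(label, camera): "mask" (420x560 bool, what is visible of it) and "uv" ([column, row] in pixels, amid what is visible of it).
The state is a dict: "t": time; "joint_positions": joint angles; "dq": joint speeds; "tau": joint torques, N m; "ee_pos": TCP position; "ee_rot": TCP orientation; "contact_force": force on the tool from outside, world axes, zero at the start; "wrist_torque": the same for the moment, N m; "finger_gap": finger opening in m; "grasp_force": force on a finger pad.
Only numpy, scipy, OpenCV 4.12 (cv2) and the standard library are available. Lean on these libraries where they do the work, as an engineer would, in place of code of your own. Each camera call takes 0.05 s, during which the arm holds its last target. There are 200 camera calls.

## Task

The bottle roller has been left in first: with your fingertips push its gearstick back to the middle channel of the H-shaped gate, across to the right-hand leg, then forward, away from you, fully home in the third slot. Only once third is home, press the small start button fully down and let it come back up. Push the stick gently, without gripping or forcing it, do not press the mushroom-headed stop button, and leave the bottles, the pot and the other loose things where they are.

Things in the scene. Friction and masses are not known exactly. Their poses are not given: they have to be found in the camera images.
- roller: Bench bottle roller, fixed. Origin: on the bench straight under the centre of the gate; x axis points away from the operator (forward), y axis to the left, z up. White drive housing 260 x 205 mm (x from -150 to +110, y from -130 to +75), deck 115 mm above the bench; to its left a bed of two rubber rollers along y (y up to +395 mm), the bottle on it reaching 169 mm high.
- gate (a point): Centre of the H-shaped gate at the top of its steel plate, 131 mm above the bench. Slots are 18 mm wide; two legs run along x at y = +20 mm (left: first slot forward, second back) and y = -20 mm (right: third slot forward, fourth back), joined by a cross channel along y at x = 0. The tongue corners are rounded 6 mm. One to four pips mark the slots. The plate is 116 mm (x) by 104 mm (y).
- third_slot (a point): Where the stem's centre line stands at the plate's top face when the stick is fully home in third (within about 3 mm): x +25, y -20 mm from the gate centre.
- stick_knob (a point): Centre of the black ball knob, 40 mm in diameter, on the gearstick's 12 mm round steel stem; 212 mm above the bench when upright. The stick pivots both ways about a point 37 mm above the bench under the gate centre, 175 mm below the knob's centre: the knob reaches 47 mm forward or back and 38 mm to either side. Over 35 N from the fingers, or a pinch, counts as forcing it.
- across (a joint): Sideways lean of the gearstick, rad: 0 upright, positive to the right. About -0.22 in the left leg, +0.22 in the right leg (each +-0.035 of play).
- gearstick (a joint): Forward lean of the gearstick, rad: 0 in the cross channel, positive forward (away from the operator), +0.27 fully home in first or third, -0.27 in second or fourth. Within about +-0.03 of 0 it goes across freely; up to about +-0.06 the rounded corners still guide it in. It starts forward in first (0.12 to 0.26). The stick moves stiffly (about 2 N at the knob) and stays where it is left.
- start (a joint): Travel of the start button, m: 0 up, 0.006 fully down; springs back. Fully down takes about 4 N; 0.004 or more starts the machine.
- start_top (a point): Centre of the top of the start button: a small black button, 22 mm in diameter, in a 38 mm steel collar on the front of the deck; its top is 137 mm above the bench, 10 mm above its collar. It is the left one of the two buttons.
- stop (a joint): Travel of the stop button, m: 0 up, 0.006 fully down. Not to be pressed.
- stop_top (a point): Centre of the top of the stop button: a larger black mushroom head, 42 mm in diameter, 67 mm to the right of start, its top 147 mm above the bench.
- roller_bottle: Glass bottle, 90 mm in diameter, 178 mm long, lying on the two rollers. Origin under the middle of its base disc. Bystander.
- sample_pot: Small screw-cap pot, 41 mm in diameter, 46 mm tall, standing on the roller's deck right of the gate. Origin under its centre. Bystander.
- amber_bottle: Amber bottle, 68 mm in diameter, 150 mm tall, on the bench right of the roller. Origin under its centre. Bystander.
- beaker: Clear beaker, 72 mm in diameter, 90 mm tall, on the bench right of the roller. Origin under its centre. Bystander.
- petri_stack: Stack of petri dishes, 90 mm in diameter, 58 mm tall. Origin under its centre. Bystander.
- timer: White bench timer, 65 x 75 x 20 mm. Origin under its centre. Bystander.

How it is judged:
By the outcome, as a careful person would: the job done as asked, in the order asked, and still so for the second after the job is handed in, with the robot touching nothing.
It also fails if it takes over 69 s, if anything falls off the work surface, if the arm or the gripper's body presses on something with over 40 N, if the wrist force passes 120 N, or if a joint passes its speed limit or range.

## Working session

There is one attempt and no reset: what is moved stays moved. The work goes in short steps, Python scripts to look and compute and a tool call to move; the robot and the scene stay as the last step left them, time stands still between calls to the robot, and variables do not carry over. Pictures are saved under pics/ and viewed, at most 10 in all, crops included, and the job is handed in when it is done.

Besides the shell and the picture viewer there is one more tool, called after "Call:" in YAML: its name, and indented under it one key for each argument. play_rows: Moves the arm, as the interface text tells. Its arguments: {"type":"object","properties":{"targets":{"type":"array"}},"required":["targets"]}

```bash
mkdir -p pics; cat > h.py <<'E'
import numpy as np, cv2
from plant import env
def K(n):
    i=env.camera_info(n); f=210/np.tan(np.radians(i["fovy"])/2)
    return np.array([[f,0,i["cx"]],[0,f,i["cy"]],[0,0,1.]]),np.array(i["dist_coeffs"],float),np.array(i["world_from_camera"])
def ray(n,uv):
    k,d,T=K(n); p=cv2.undistortPoints(np.array(uv,float).reshape(-1,1,2),k,d).reshape(-1,2)
    c=np.c_[p[:,0],-p[:,1],-np.ones(len(p))]
    return T[:3,3],c@T[:3,:3].T
def atz(n,uv,z):
    o,r=ray(n,uv); return o+r*((z-o[2])/r[:,2])[:,None]
def pts(n,uv,dep):
    o,r=ray(n,uv); return o+r*np.asarray(dep).reshape(-1,1)
def proj(n,P):
    k,d,T=K(n); c=(np.atleast_2d(P)-T[:3,3])@T[:3,:3]; c=c*[1,-1,-1]
    return cv2.projectPoints(c,np.zeros(3),np.zeros(3),k,d)[0].reshape(-1,2)
E
cat > a.py <<'E'
from h import *
s=env.get_state(); print(s["t"],s["ee_pos"],s["ee_rot"],s["finger_gap"])
for n in ("scene","top"):
    im,dp=env.camera(n); cv2.imwrite(f"pics/{n}0.png",im[...,::-1]); np.save(f"{n}0.npy",dp)
    print(n,K(n)[2][:3,3].round(3))
    for l in ("stick_knob","start_top","stop_top","gate","sample_pot","roller"):
        for r in env.trace(l,n)[:2]:
            m=r["mask"]; v,u=np.nonzero(m&(dp>0))
            if len(u)==0: print(l,r["p"],r["uv"],"nomask");continue
            P=pts(n,np.c_[u,v],dp[v,u])
            print(l,round(r["p"],2),np.round(r["uv"]),m.sum(),"med",np.median(P,0).round(3),"lo",np.percentile(P,2,0).round(3),"hi",np.percentile(P,98,0).round(3))
E
python3 a.py
```

```text
0.0 [0.20355694 0.6167557  0.20739885] [ 1.58711508e-01  9.87324636e-01 -8.43191553e-04 -9.33458123e-05] 0.08506382128830418
scene [ 0.93  -0.652  0.985]
stick_knob 0.81 [383. 176.] 304 med [0.603 0.127 0.206] lo [0.55  0.118 0.086] hi [0.622 0.229 0.226]
start_top 0.59 [370. 201.] 10796 med [0.611 0.091 0.11 ] lo [ 0.434 -0.034  0.007] hi [0.693 0.49  0.183]
start_top 0.55 [325. 176.] 28 med [0.467 0.087 0.136] lo [0.459 0.081 0.13 ] hi [0.473 0.096 0.138]
stop_top 0.73 [334. 270.] 1166 med [ 0.63  -0.112  0.092] lo [ 0.585 -0.129 -0.   ] hi [ 0.654 -0.063  0.151]
stop_top 0.7 [308. 188.] 175 med [0.459 0.02  0.143] lo [0.43  0.006 0.114] hi [0.476 0.045 0.149]
gate 0.6 [368. 196.] 10660 med [0.613 0.091 0.11 ] lo [ 0.437 -0.034  0.014] hi [0.692 0.489 0.184]
sample_pot 0.68 [347. 215.] 317 med [0.59  0.001 0.158] lo [ 0.569 -0.009  0.117] hi [0.604 0.026 0.163]
roller 0.98 [369. 199.] 10592 med [0.612 0.09  0.111] lo [ 0.437 -0.034  0.018] hi [0.692 0.489 0.181]
top [ 0.335 -0.097  1.172]
stick_knob 0.86 [189. 151.] 235 med [0.595 0.133 0.219] lo [0.584 0.119 0.129] hi [0.617 0.153 0.227]
start_top 0.4 [207. 208.] 50 med [0.462 0.093 0.137] lo [0.452 0.083 0.135] hi [0.47  0.101 0.14 ]
stop_top 0.75 [236. 211.] 180 med [0.454 0.025 0.145] lo [0.437 0.008 0.14 ] hi [0.473 0.042 0.15 ]
gate 0.91 [192. 182.] 12495 med [0.546 0.14  0.113] lo [ 0.426 -0.024  0.017] hi [0.681 0.495 0.15 ]
sample_pot 0.66 [240. 165.] 218 med [0.581 0.012 0.161] lo [ 0.564 -0.006  0.13 ] hi [0.601 0.03  0.165]
roller 0.73 [194. 184.] 12129 med [0.546 0.137 0.114] lo [ 0.426 -0.023  0.02 ] hi [0.68  0.494 0.16 ]
```

```bash
cat > b.py <<'E'
from h import *
dp=np.load("top0.npy"); v,u=np.nonzero(dp>0); P=pts("top",np.c_[u,v],dp[v,u])
b=(P[:,0]>.38)&(P[:,0]<.75)&(P[:,1]>-.1)&(P[:,1]<.25)
print(np.histogram(P[b][:,2],bins=np.arange(.1,.14,.002)))
q=P[b&(abs(P[:,2]-.115)<.005)]
print("deck",cv2.minAreaRect(q[:,:2].astype(np.float32)))
im=cv2.imread("pics/top0.png"); cv2.imwrite("pics/topc.png",cv2.resize(im[90:250,130:290],None,fx=3.7,fy=3.7,interpolation=cv2.INTER_CUBIC))
im=cv2.imread("pics/scene0.png"); cv2.imwrite("pics/scenec.png",cv2.resize(im[110:290,260:500],None,fx=3.3,fy=3.3,interpolation=cv2.INTER_CUBIC))
E
python3 b.py
```

```text
(array([  33,   32,   32,   55,  102,  298,  912, 1595, 1165,  391,  142,
        173,  152,  132,  275,  536,  422,  217,  158,  128]), array([0.1  , 0.102, 0.104, 0.106, 0.108, 0.11 , 0.112, 0.114, 0.116,
       0.118, 0.12 , 0.122, 0.124, 0.126, 0.128, 0.13 , 0.132, 0.134,
       0.136, 0.138, 0.14 ]))
deck ((0.5526381731033325, 0.07699669152498245), (0.33698949217796326, 0.26007694005966187), 83.24363708496094)
```

View pics/topc.png

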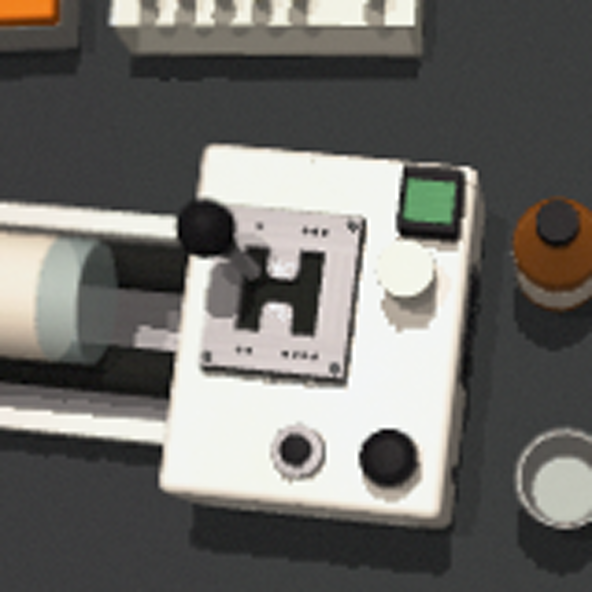

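View pics/scenec.png

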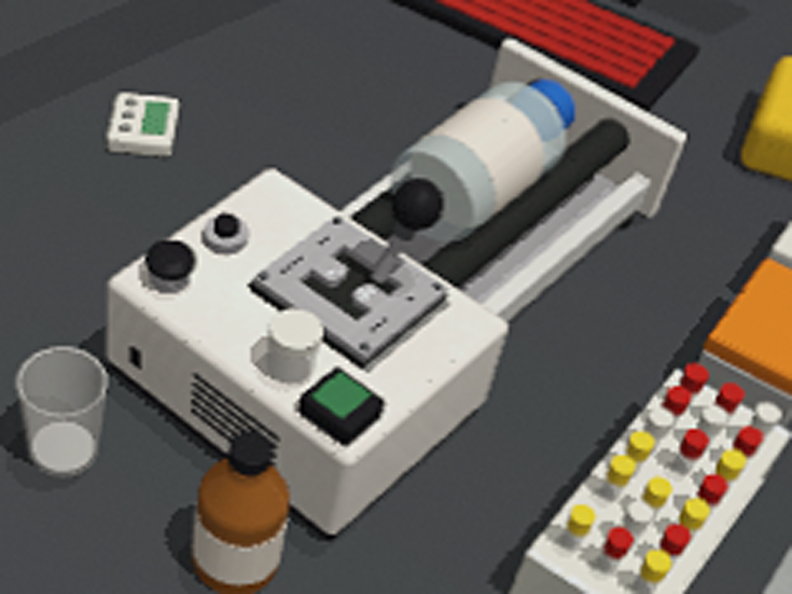

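```bash
cat > c.py <<'E'
from h import *
from scipy.optimize import least_squares
c=lambda a:[[130+x/3.7,90+y/3.7] for x,y in a]
p=atz("top",c([(212,205),(365,214),(347,384),(200,372)]),.131)
print("plate",p.round(3)[:,:2],p.mean(0).round(4))
for a,b in((1,0),(2,3)): d=p[b]-p[a];print("yaw from y edges",np.degrees(np.arctan2(-d[0],d[1])),np.linalg.norm(d))
for a,b in((3,0),(2,1)): d=p[b]-p[a];print("yaw from x edges",np.degrees(np.arctan2(d[1],d[0])),np.linalg.norm(d))
Q=[]
for n in("top","scene"):
    dp=np.load(n+"0.npy"); v,u=np.nonzero(dp>0); P=pts(n,np.c_[u,v],dp[v,u])
    q=P[(np.linalg.norm(P-[.598,.131,.205],axis=1)<.03)]
    r=least_squares(lambda x:np.linalg.norm(q-x,axis=1)-.02,[.598,.131,.205],loss="soft_l1",f_scale=.002)
    print(n,len(q),r.x.round(4),np.sqrt(np.mean(r.fun**2)))
# hold against the picture
im=cv2.imread("pics/top0.png"); 
o=p.mean(0); y=np.radians(-6.8); R=np.array([[np.cos(y),-np.sin(y),0],[np.sin(y),np.cos(y),0],[0,0,1]])
for q in [(0,0,0),(.058,.052,0),(.058,-.052,0),(-.058,-.052,0),(-.058,.052,0),(.025,-.02,0),(0,-.02,0),(0,.02,0)]:
    print(q,((proj("top",o+R@q)[0]-[130,90])*3.7).round())
b=p.mean(0); print("roller frame: start",R.T@([.461,.092,.137]-b),"stop",R.T@([.4545,.0255,.147]-b),"pot",R.T@([.5825,.012,.161]-b))
E
python3 c.py
```

```text
plate [[0.64  0.154]
 [0.63  0.043]
 [0.507 0.056]
 [0.518 0.16 ]] [0.5737 0.1031 0.131 ]
yaw from y edges -4.880277950073922 0.11116406379835893
yaw from y edges -5.78369733890557 0.10546447833487961
yaw from x edges -3.1924384895786457 0.12193368696215964
yaw from x edges -5.863951976412691 0.12356185102690487
top 212 [0.6029 0.1408 0.2061] 0.0023668293241967744
scene 225 [0.6043 0.1395 0.2054] 0.002516881876828852
(0, 0, 0) [281. 293.]
(0.058, 0.052, 0) [220. 208.]
(0.058, -0.052, 0) [363. 221.]
(-0.058, -0.052, 0) [343. 380.]
(-0.058, 0.052, 0) [198. 366.]
(0.025, -0.02, 0) [313. 261.]
(0, -0.02, 0) [308. 296.]
(0, 0.02, 0) [253. 290.]
roller frame: start [-0.11058227 -0.02440029  0.006     ] stop [-0.10916268 -0.09120212  0.016     ] pot [ 0.01953536 -0.08945145  0.03      ]
```

Call:
play_rows:
  targets:
    - [[0, 0, -0.33, -0.8, -1], [0, 0, -0.33, -0.8, -1], [0, 0, -0.33, -0.8, -1], [0, 0, -0.33, -0.8, -1], [-0.62, -0.546, 0, 0, -1], [-0.62, -0.546, 0, 0, -1], [-0.62, -0.546, 0, 0, -1], [-0.62, -0.546, 0, 0, -1], [-0.62, -0.546, 0, 0, -1], [-0.62, -0.546, 0, 0, -1], [-0.62, -0.546, 0, 0, -1], [-0.62, -0.546, 0, 0, -1], [-0.62, -0.546, 0, 0, -1], [-0.62, -0.546, 0, 0, -1], [-0.62, -0.546, 0, 0, -1], [-0.62, -0.546, 0, 0, -1], [-0.62, -0.546, 0, 0, -1], [-0.62, -0.546, 0, 0, -1], [-0.62, -0.546, 0, 0, -1], [-0.62, -0.546, 0, 0, -1]]

```text
t: 2.7
ee_pos: [0.6568, 0.134, 0.2745]
ee_rot: [0.047, 0.999, 0.0, 0.0]
contact_force: [1.3, 0.1, 1.3]
finger_gap: 0.0001
grasp_force: 0.0
```

Call:
play_rows:
  targets:
    - [[0, 0, 0.51, 0, -1], [0, 0, 0.51, 0, -1], [0, 0, 0.51, 0, -1], [0.1, 0, 0, 0, -1], [0.1, 0, 0, 0, -1], [0.1, 0, 0, 0, -1], [0.1, 0, 0, 0, -1], [0.1, 0, 0, 0, -1], [0.1, 0, 0, 0, -1], [0.1, 0, 0, 0, -1], [0.05, 0, 0, 0, -1], [0, 0, 0, 0, -1]]

```text
t: 3.9
ee_pos: [0.6191, 0.1392, 0.199]
ee_rot: [0.048, 0.999, 0.001, 0.001]
contact_force: [2.2, 0.4, 5.2]
finger_gap: 0.0001
grasp_force: 2.9
```

```bash
cat > d.py <<'E'
import sys
from h import *
from scipy.optimize import least_squares
G=np.array([.574,.103,0]); y=np.radians(-5.5); R=np.array([[np.cos(y),-np.sin(y),0],[np.sin(y),np.cos(y),0],[0,0,1]])
s=env.get_state(); print("t",s["t"],"tcp roller",(R.T@(s["ee_pos"]-G)).round(4),"F",np.round(R.T@s["contact_force"],1))
for n in sys.argv[2:]:
    im,dp=env.camera(n)
    cv2.imwrite(f"pics/{n}{sys.argv[1]}.png",im[...,::-1]); np.save(f"{n}{sys.argv[1]}.npy",dp)
    for r in env.trace("stick_knob",n)[:1]:
        v,u=np.nonzero(r["mask"]&(dp>0)); q=pts(n,np.c_[u,v],dp[v,u]); q=q[q[:,2]>.185]
        f=least_squares(lambda x:np.linalg.norm(q-x,axis=1)-.02,np.median(q,0)-[0,0,.01],loss="soft_l1",f_scale=.002)
        print(n,round(r["p"],2),len(q),"knob roller",(R.T@(f.x-G)).round(4),np.sqrt(np.mean(f.fun**2)).round(4))
E
python3 d.py 1 scene top
```

```text
t 3.9 tcp roller [0.0414 0.0403 0.199 ] F [2.1 0.6 5.2]
scene 0.78 164 knob roller [0.0215 0.0397 0.2065] 0.0018
top 0.3 3 knob roller [-0.1063  0.019   0.6415] 0.0
```

```bash
python3 - <<'E'
import cv2
im=cv2.imread("pics/scene1.png"); cv2.imwrite("pics/s1c.png",cv2.resize(im[80:240,300:460],None,fx=3.7,fy=3.7,interpolation=cv2.INTER_CUBIC))
E
```

```text
(no output)
```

View pics/s1c.png

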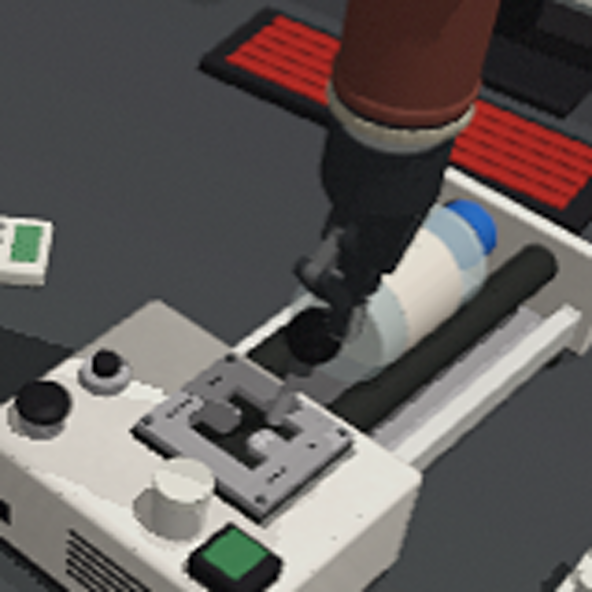

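```bash
python3 - <<'E'
from h import *
G=np.array([.574,.103,0]); y=np.radians(-5.5); R=np.array([[np.cos(y),-np.sin(y),0],[np.sin(y),np.cos(y),0],[0,0,1]])
im=cv2.imread("pics/scene1.png")
dp=np.load("scene1.npy"); v,u=np.nonzero(dp>0); P=(pts("scene",np.c_[u,v],dp[v,u])-G)@R
for r in range(160,186,2):
    print(r,[(c,*(1000*P[(u==c)&(v==r)][0]).round().astype(int),int(im[r,c].mean())) for c in range(374,404,3) if ((u==c)&(v==r)).any()])
def pr(q): return (proj("scene",G+R@np.array(q))[0]).round()
print(pr([.0414,.0403,.191]),pr([.0414,.0403,.24]),pr([.0215,.04,.206]),pr([.0103,.04,.208]))
E
```

```text
160 [(374, np.int64(-141), np.int64(256), np.int64(0), 71), (377, np.int64(-135), np.int64(265), np.int64(-3), 69), (380, np.int64(-51), np.int64(135), np.int64(135), 109), (383, np.int64(-43), np.int64(137), np.int64(139), 158), (386, np.int64(36), np.int64(7), np.int64(272), 34), (389, np.int64(54), np.int64(-12), np.int64(296), 28), (392, np.int64(54), np.int64(2), np.int64(287), 32), (395, np.int64(54), np.int64(17), np.int64(277), 27), (398, np.int64(55), np.int64(30), np.int64(270), 55), (401, np.int64(6), np.int64(147), np.int64(164), 190)]
162 [(374, np.int64(-136), np.int64(249), np.int64(-1), 70), (377, np.int64(-129), np.int64(257), np.int64(-2), 70), (380, np.int64(-50), np.int64(135), np.int64(127), 162), (383, np.int64(-41), np.int64(136), np.int64(133), 119), (386, np.int64(-32), np.int64(136), np.int64(139), 125), (389, np.int64(35), np.int64(25), np.int64(254), 39), (392, np.int64(53), np.int64(6), np.int64(278), 32), (395, np.int64(49), np.int64(29), np.int64(260), 31), (398, np.int64(53), np.int64(37), np.int64(257), 80), (401, np.int64(11), np.int64(139), np.int64
[... 5436 characters left out ...]
 np.int64(20), np.int64(135), np.int64(97), 82), (401, np.int64(23), np.int64(146), np.int64(91), 22)]
184 [(374, np.int64(-4), np.int64(47), np.int64(134), 117), (377, np.int64(16), np.int64(25), np.int64(164), 87), (380, np.int64(24), np.int64(27), np.int64(168), 86), (383, np.int64(-42), np.int64(167), np.int64(21), 90), (386, np.int64(-35), np.int64(173), np.int64(22), 90), (389, np.int64(-30), np.int64(183), np.int64(19), 89), (392, np.int64(-24), np.int64(190), np.int64(18), 94), (395, np.int64(15), np.int64(130), np.int64(89), 34), (398, np.int64(23), np.int64(131), np.int64(94), 34), (401, np.int64(29), np.int64(137), np.int64(94), 32)]
[390. 179.] [394. 164.] [385. 171.] [381. 168.]
```

Call:
play_rows:
  targets:
    - [[-0.2, 0, 0, 0, -1], [-0.2, 0, 0, 0, -1], [-0.2, 0, 0, 0, -1], [0, 0, 0, 0, -1]]

```text
t: 4.5
ee_pos: [0.6494, 0.1351, 0.1969]
ee_rot: [0.048, 0.999, -0.001, -0.0]
contact_force: [0.2, 1.2, -1.2]
finger_gap: -0.0001
grasp_force: 0.0
```

```bash
python3 d.py 2 scene; python3 - <<'E'
from h import *
G=np.array([.574,.103,0]); y=np.radians(-5.5); R=np.array([[np.cos(y),-np.sin(y),0],[np.sin(y),np.cos(y),0],[0,0,1]])
im=cv2.imread("pics/scene2.png")
dp=np.load("scene2.npy"); v,u=np.nonzero(dp>0); P=(pts("scene",np.c_[u,v],dp[v,u])-G)@R
m=(abs(P[:,0]-.07)<.03)&(abs(P[:,1]-.04)<.025)&(P[:,2]>.17)&(P[:,2]<.29)
for z in np.arange(.17,.29,.006):
    k=m&(abs(P[:,2]-z)<.003)
    if k.any(): print(round(z,3),k.sum(),(1e3*P[k].min(0)).round(),(1e3*P[k].max(0)).round())
c=im[80:240,300:460].copy()
for q,col in (((.0714,.0403,.191),(0,0,255)),((.0714,.0403,.199),(0,255,0)),((.0265,.039,.206),(255,0,0))):
    a=proj("scene",G+R@np.array(q))[0]-[300,80]; cv2.circle(c,tuple(int(round(x)) for x in a),0,col,-1)
cv2.imwrite("pics/s2c.png",cv2.resize(c,None,fx=3.7,fy=3.7,interpolation=cv2.INTER_NEAREST))
E
```

```text
t 4.5 tcp roller [0.072  0.0392 0.1969] F [ 0.1  1.3 -1.2]
scene 0.52 207 knob roller [0.0221 0.0399 0.2067] 0.0015
0.2 2 [ 40.  34. 200.] [ 40.  38. 201.]
0.206 6 [ 40.  30. 203.] [ 42.  44. 208.]
0.212 4 [ 41.  35. 210.] [ 42.  42. 214.]
0.218 3 [ 41.  28. 217.] [ 73.  41. 221.]
0.224 9 [ 66.  29. 221.] [ 84.  45. 226.]
0.23 18 [ 61.  25. 228.] [ 85.  45. 233.]
0.236 20 [ 65.  24. 233.] [ 84.  46. 239.]
0.242 20 [ 67.  24. 239.] [ 84.  44. 245.]
0.248 16 [ 66.  25. 246.] [ 84.  41. 251.]
0.254 10 [ 66.  24. 251.] [ 84.  50. 256.]
0.26 5 [ 83.  25. 258.] [ 85.  44. 263.]
0.266 16 [ 68.  24. 264.] [ 86.  61. 269.]
0.272 23 [ 69.  24. 269.] [ 85.  63. 274.]
0.278 8 [ 79.  16. 275.] [ 85.  29. 281.]
0.284 12 [ 68.  21. 282.] [ 89.  28. 287.]
```

View pics/s2c.png

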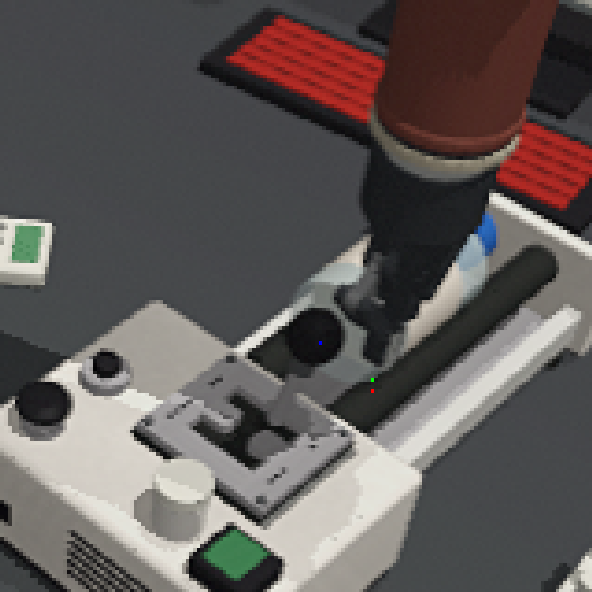

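Call:
play_rows:
  targets:
    - [[0, 0, 0.27, 0, -1], [0, 0, 0.27, 0, -1], [0.1, 0, 0, 0, -1], [0.1, 0, 0, 0, -1], [0.1, 0, 0, 0, -1], [0.1, 0, 0, 0, -1], [0.1, 0, 0, 0, -1], [0.1, 0, 0, 0, -1], [0.1, 0, 0, 0, -1], [0.06, 0, 0, 0, -1], [0, 0, 0, 0, -1]]

```text
t: 5.7
ee_pos: [0.6102, 0.1397, 0.1709]
ee_rot: [0.048, 0.999, 0.0, -0.0]
contact_force: [1.1, 1.3, 1.3]
finger_gap: 0.0
grasp_force: 0.7
```

```bash
python3 d.py 3 scene
```

```text
t 5.7 tcp roller [0.0325 0.04   0.1709] F [1.  1.4 1.3]
scene 0.56 106 knob roller [0.0021 0.0403 0.2061] 0.0019
```

Call:
play_rows:
  targets:
    - [[0.04, 0, 0, 0, -1], [-0.2, 0, 0, 0, -1], [-0.2, 0, 0, 0, -1], [0, 0, -0.5, 0, -1], [0, 0, -0.5, 0, -1], [0.34, 0.34, 0, 0, -1], [0.34, 0.34, 0, 0, -1], [0.33, 0.34, 0, 0, -1], [0, 0, 0.5, 0, -1], [0, 0, 0.5, 0, -1], [0, -0.1, 0, 0, -1], [0, -0.1, 0, 0, -1], [0, -0.1, 0, 0, -1], [0, -0.1, 0, 0, -1], [0, -0.1, 0, 0, -1], [0, -0.1, 0, 0, -1], [0, -0.1, 0, 0, -1], [0, 0, 0, 0, -1]]

```text
t: 7.6
ee_pos: [0.5798, 0.1575, 0.171]
ee_rot: [0.048, 0.999, -0.0, 0.0]
contact_force: [0.4, 1.9, 1.0]
finger_gap: -0.0002
grasp_force: 0.8
```

```bash
python3 d.py 4 scene
```

```text
t 7.6 tcp roller [0.0005 0.0548 0.171 ] F [0.3 1.9 1. ]
scene 0.56 216 knob roller [0.001  0.0212 0.2101] 0.0021
```

Call:
play_rows:
  targets:
    - [[0, -0.1, 0, 0, -1], [0, -0.1, 0, 0, -1], [0, -0.1, 0, 0, -1], [0, -0.1, 0, 0, -1], [0, -0.1, 0, 0, -1], [0, -0.1, 0, 0, -1], [0, -0.1, 0, 0, -1], [0, -0.1, 0, 0, -1], [0, -0.1, 0, 0, -1], [0, -0.1, 0, 0, -1], [0, -0.1, 0, 0, -1], [0, -0.06, 0, 0, -1], [0, 0, 0, 0, -1]]

```text
t: 9.0
ee_pos: [0.5741, 0.1001, 0.1707]
ee_rot: [0.048, 0.999, -0.0, -0.0]
contact_force: [0.4, 0.7, -0.3]
finger_gap: -0.0
grasp_force: 0.4
```

```bash
python3 d.py 5 scene
```

```text
t 9.0 tcp roller [ 0.0004 -0.0029  0.1707] F [ 0.3  0.7 -0.3]
scene 0.63 184 knob roller [-0.0006 -0.0363  0.2075] 0.0016
```

Call:
play_rows:
  targets:
    - [[0, 0.2, 0, 0, -1], [0, 0.2, 0, 0, -1], [0, 0, -0.5, 0, -1], [0, 0, -0.5, 0, -1], [0.35, -0.36, 0, 0, -1], [0.35, -0.36, 0, 0, -1], [0.35, -0.36, 0, 0, -1], [0, 0, 0.5, 0, -1], [0, 0, 0.5, 0, -1], [-0.1, 0, 0, 0, -1], [-0.1, 0, 0, 0, -1], [-0.1, 0, 0, 0, -1], [-0.1, 0, 0, 0, -1], [-0.1, 0, 0, 0, -1], [-0.1, 0, 0, 0, -1], [-0.1, 0, 0, 0, -1], [-0.1, 0, 0, 0, -1], [-0.1, 0, 0, 0, -1], [-0.1, 0, 0, 0, -1]]

```text
t: 11.0
ee_pos: [0.5689, 0.0671, 0.1708]
ee_rot: [0.048, 0.999, -0.0, -0.0]
contact_force: [-1.8, -0.3, 1.0]
finger_gap: 0.0002
grasp_force: 0.8
```

```bash
python3 d.py 6 scene
```

```text
t 11.0 tcp roller [-0.0017 -0.0363  0.1708] F [-1.8 -0.5  1. ]
```

Call:
play_rows:
  targets:
    - [[-0.08, 0, 0, 0, -1], [-0.08, 0, 0, 0, -1], [-0.08, 0, 0, 0, -1], [-0.08, 0, 0, 0, -1], [0, 0, 0, 0, -1]]

```text
t: 11.6
ee_pos: [0.5848, 0.0655, 0.1707]
ee_rot: [0.048, 0.999, -0.0, 0.0]
contact_force: [-1.2, 0.2, -0.7]
finger_gap: -0.0002
grasp_force: 0.6
```

```bash
python3 d.py 7 scene top
```

```text
t 11.6 tcp roller [ 0.0144 -0.0363  0.1707] F [-1.2  0.1 -0.7]
scene 0.81 207 knob roller [ 0.0444 -0.0364  0.2029] 0.0014
```

Nearly home (knob +44 mm); nudge on in 1 mm steps until the end stop is felt.

Call:
play_rows:
  targets:
    - [[-0.02, 0, 0, 0, -1], [-0.02, 0, 0, 0, -1], [0, 0, 0, 0, -1]]

```text
t: 12.1
ee_pos: [0.5864, 0.0655, 0.1708]
ee_rot: [0.048, 0.999, -0.0, -0.0]
contact_force: [-1.1, -0.1, -0.9]
finger_gap: 0.0
grasp_force: 0.8
```

Call:
play_rows:
  targets:
    - [[-0.02, 0, 0, 0, -1], [0, 0, 0, 0, -1]]

```text
t: 12.3
ee_pos: [0.5872, 0.0654, 0.1707]
ee_rot: [0.048, 0.999, -0.0, -0.0]
contact_force: [-2.1, 0.4, -1.1]
finger_gap: 0.0001
grasp_force: 1.2
```

Call:
play_rows:
  targets:
    - [[-0.02, 0, 0, 0, -1], [0, 0, 0, 0, -1]]

```text
t: 12.5
ee_pos: [0.5879, 0.0653, 0.1706]
ee_rot: [0.048, 0.999, -0.0, -0.001]
contact_force: [-5.0, 0.7, -0.1]
finger_gap: -0.0
grasp_force: 2.6
```

Call:
play_rows:
  targets:
    - [[-0.02, 0, 0, 0, -1], [0, 0, 0, 0, -1]]

```text
t: 12.7
ee_pos: [0.5883, 0.0653, 0.1705]
ee_rot: [0.048, 0.999, -0.0, -0.001]
contact_force: [-7.1, 0.7, 1.2]
finger_gap: -0.0002
grasp_force: 3.9
```

Call:
play_rows:
  targets:
    - [[-0.02, 0, 0, 0, -1], [0, 0, 0, 0, -1], [0.3, 0, 0, 0, -1], [0.3, 0, 0, 0, -1], [0, 0, -0.5, 0, -1], [0, 0, -0.5, 0, -1], [-0.2, 0.5, 0, 0, -1], [0, 0.5, 0, 0, -1], [0, 0.5, 0, 0, -1], [0, 0.5, 0, 0, -1], [0, 0, 0, 0, -1]]

```text
t: 13.8
ee_pos: [0.5803, 0.1712, 0.2208]
ee_rot: [0.045, 0.999, 0.001, 0.001]
contact_force: [0.3, 0.1, 0.3]
finger_gap: 0.0001
grasp_force: 0.0
```

```bash
python3 d.py 8 scene top; python3 - <<'E'
from h import *
G=np.array([.574,.103,0]); y=np.radians(-5.5); R=np.array([[np.cos(y),-np.sin(y),0],[np.sin(y),np.cos(y),0],[0,0,1]])
for n in("scene","top"):
    for l,z in(("start_top",.136),("stop_top",.147)):
        for r in env.trace(l,n)[:3]:
            if 10<r["mask"].sum()<400:
                w=atz(n,[r["uv"]],z)[0]; print(n,l,round(r["p"],2),np.round(r["uv"]),w.round(4),(R.T@(w-G)).round(4))
w=atz("top",[[130+296/3.7,90+449/3.7]],.137)[0]; print("eye",w.round(4),(R.T@(w-G)).round(4))
a=cv2.imread("pics/top8.png")[90:250,130:290]; b=cv2.imread("pics/scene8.png")[110:270,290:450]
cv2.imwrite("pics/c8.png",cv2.resize(np.hstack([a,b]),None,fx=2.5,fy=2.5,interpolation=cv2.INTER_CUBIC))
E
```

```text
t 13.8 tcp roller [-0.0003  0.0685  0.2208] F [0.3 0.2 0.3]
scene 0.75 209 knob roller [ 0.048  -0.0359  0.2017] 0.0014
top 0.84 205 knob roller [ 0.0469 -0.0353  0.2028] 0.0013
scene start_top 0.63 [325. 175.] [0.453 0.093 0.136] [-0.1195 -0.0215  0.136 ]
scene stop_top 0.7 [311. 186.] [0.4555 0.026  0.147 ] [-0.1106 -0.088   0.147 ]
top start_top 0.5 [208. 208.] [0.4686 0.0958 0.136 ] [-0.1042 -0.0172  0.136 ]
top stop_top 0.57 [235. 213.] [0.4536 0.0234 0.147 ] [-0.1122 -0.0908  0.147 ]
eye [0.461  0.0904 0.137 ] [-0.1113 -0.0234  0.137 ]
```

View pics/c8.png

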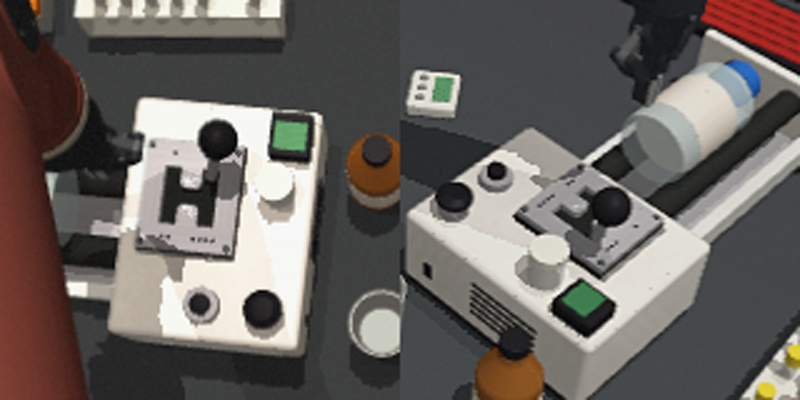

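Call:
play_rows:
  targets:
    - [[0.37, -0.307, 0, 0, -1], [0.37, -0.307, 0, 0, -1], [0.37, -0.307, 0, 0, -1], [0.37, -0.307, 0, 0, -1], [0.37, -0.307, 0, 0, -1], [0.37, -0.307, 0, 0, -1], [0, 0, 0.45, 0, -1], [0, 0, 0.45, 0, -1], [0, 0, 0.45, 0, -1], [0, 0, 0.3, 0, -1], [0, 0, 0, 0, -1]]

```text
t: 15.3
ee_pos: [0.4594, 0.0846, 0.1367]
ee_rot: [0.048, 0.999, -0.001, -0.001]
contact_force: [-0.0, 0.5, 0.2]
finger_gap: -0.0
grasp_force: 0.0
```

```bash
python3 d.py 9 scene; python3 - <<'E'
from h import *
G=np.array([.574,.103,0]); y=np.radians(-5.5); R=np.array([[np.cos(y),-np.sin(y),0],[np.sin(y),np.cos(y),0],[0,0,1]])
dp=np.load("scene9.npy"); v,u=np.nonzero(dp>0); P=(pts("scene",np.c_[u,v],dp[v,u])-G)@R
m=(abs(P[:,0]+.111)<.03)&(abs(P[:,1]+.0235)<.03)
for z in np.arange(.115,.2,.006):
    k=m&(abs(P[:,2]-z)<.003)
    if k.any(): print(round(z,3),k.sum(),(1e3*P[k].min(0)).round(),(1e3*P[k].max(0)).round())
cv2.imwrite("pics/s9c.png",cv2.resize(cv2.imread("pics/scene9.png")[110:230,260:400],None,fx=4.2,fy=4.2,interpolation=cv2.INTER_CUBIC))
E
```

```text
t 15.3 tcp roller [-0.1123 -0.0292  0.1367] F [-0.1  0.5  0.2]
scene 0.58 211 knob roller [ 0.0481 -0.0361  0.2017] 0.0015
0.115 175 [-141.  -53.  112.] [-81.   6. 118.]
0.121 29 [-136.  -50.  118.] [-82.   4. 124.]
0.127 62 [-126.  -42.  124.] [-88.  -6. 130.]
0.133 25 [-115.  -41.  130.] [-96. -10. 136.]
0.139 21 [-117.  -32.  136.] [-99. -13. 140.]
0.163 5 [-106.  -37.  163.] [-101.  -26.  165.]
0.169 12 [-113.  -45.  167.] [-101.  -28.  172.]
0.175 15 [-117.  -46.  172.] [-100.  -24.  178.]
0.181 21 [-116.  -45.  178.] [-100.  -24.  184.]
0.187 12 [-116.  -43.  184.] [-100.  -16.  189.]
0.193 14 [-108.  -44.  190.] [-100.  -19.  195.]
0.199 5 [-104.  -43.  196.] [-100.  -21.  200.]
```

View pics/s9c.png

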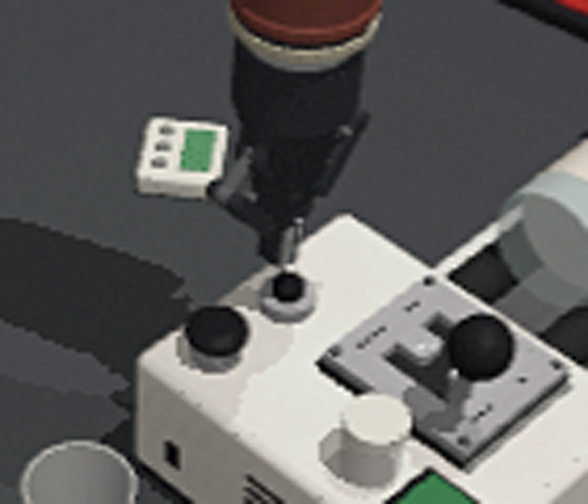

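Call:
play_rows:
  targets:
    - [[-0.04, 0.14, 0, 0, -1], [0, 0, 0.15, 0, -1], [0, 0, 0.15, 0, -1], [0, 0, 0.06, 0, -1], [0, 0, 0, 0, -1]]

```text
t: 15.9
ee_pos: [0.4629, 0.0919, 0.1196]
ee_rot: [0.048, 0.999, -0.0, -0.001]
contact_force: [0.0, 0.3, 0.6]
finger_gap: 0.0001
grasp_force: 0.0
```

Call:
play_rows:
  targets:
    - [[0, 0, 0.06, 0, -1], [0, 0, 0.04, 0, -1], [0, 0, 0, 0, -1]]

```text
t: 16.2
ee_pos: [0.4632, 0.0921, 0.1151]
ee_rot: [0.048, 0.999, -0.0, -0.0]
contact_force: [-0.5, -0.6, 0.5]
finger_gap: 0.0002
grasp_force: 0.0
```

Call:
play_rows:
  targets:
    - [[0, 0, 0.04, 0, -1], [0, 0, 0.04, 0, -1], [0, 0, 0, 0, -1]]

```text
t: 16.5
ee_pos: [0.4636, 0.0922, 0.1113]
ee_rot: [0.048, 0.999, 0.0, 0.0]
contact_force: [-0.5, 0.6, 1.6]
finger_gap: -0.0
grasp_force: 1.2
```

Call:
play_rows:
  targets:
    - [[0, 0, 0.03, 0, -1], [0, 0, 0.03, 0, -1], [0, 0, 0, 0, -1]]

```text
t: 16.8
ee_pos: [0.4636, 0.0922, 0.1083]
ee_rot: [0.048, 0.999, 0.0, 0.0]
contact_force: [-0.0, -1.1, 3.9]
finger_gap: 0.0002
grasp_force: 1.8
```

Call:
play_rows:
  targets:
    - [[0, 0, 0.03, 0, -1], [0, 0, 0.03, 0, -1], [0, 0, 0, 0, -1]]

```text
t: 17.1
ee_pos: [0.4638, 0.0923, 0.1076]
ee_rot: [0.048, 0.999, 0.001, 0.0]
contact_force: [-11.0, -2.8, 28.5]
finger_gap: -0.0002
grasp_force: 14.7
```

Call:
play_rows:
  targets:
    - [[0, 0, 0.03, 0, -1], [0, 0, 0, 0, -1]]

```text
t: 17.3
ee_pos: [0.4639, 0.0924, 0.1073]
ee_rot: [0.048, 0.999, 0.001, 0.0]
contact_force: [-17.0, -4.4, 43.9]
finger_gap: 0.0001
grasp_force: 22.0
```

Call:
play_rows:
  targets:
    - [[0, 0, -0.1, 0, -1], [0, 0, -0.2, 0, -1], [0, 0, -0.5, 0, -1], [0, 0, -0.5, 0, -1], [0, 0, -0.5, 0, -1], [0, 0, -0.5, 0, -1], [0, 0.6, 0, 0, -1], [0, 0.6, 0, 0, -1], [0, 0.6, 0, 0, -1], [0, 0.6, 0, 0, -1], [0, 0, 0, 0, -1], [0, 0, 0, 0, -1]]

```text
t: 18.5
ee_pos: [0.4745, 0.2118, 0.2184]
ee_rot: [0.047, 0.999, -0.001, -0.0]
contact_force: [-0.4, -0.2, 0.3]
finger_gap: 0.0002
grasp_force: 0.0
```

```bash
python3 d.py 10 scene top; python3 - <<'E'
from h import *
a=cv2.imread("pics/top10.png")[90:250,130:290]; b=cv2.imread("pics/scene10.png")[110:270,270:430]
cv2.imwrite("pics/c10.png",cv2.resize(np.hstack([a,b]),None,fx=2.5,fy=2.5,interpolation=cv2.INTER_CUBIC))
for n in("top","scene"):
    dp=np.load(n+"10.npy"); v,u=np.nonzero(dp>0); P=pts(n,np.c_[u,v],dp[v,u])
    print(n,np.sort(P[np.hypot(P[:,0]-.463,P[:,1]-.0915)<.008][:,2]).round(3))
E
```

```text
t 18.5 tcp roller [-0.1095  0.0987  0.2184] F [-0.4 -0.2  0.3]
scene 0.7 208 knob roller [ 0.0484 -0.0358  0.2018] 0.0015
top 0.68 210 knob roller [ 0.0469 -0.0352  0.2025] 0.0011
top [0.135 0.135 0.135 0.135 0.136 0.136 0.136 0.136 0.137 0.137 0.137 0.137
 0.137 0.138 0.138 0.138 0.138 0.138 0.138 0.138 0.138 0.138 0.138 0.139
 0.139 0.139 0.139 0.139 0.139 0.14  0.141 0.141]
scene [0.133 0.134 0.134 0.134 0.135 0.135 0.135 0.135 0.136 0.136 0.136 0.136
 0.138 0.138 0.138 0.139 0.139 0.14 ]
```

View pics/c10.png

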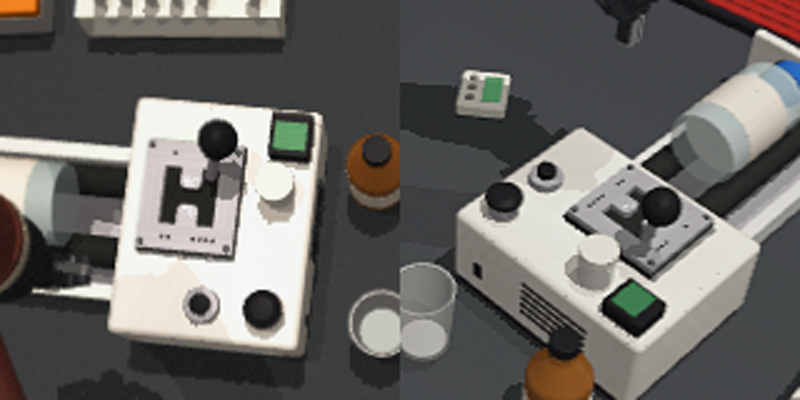

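The stick stands in third, with its knob at crop pixel (217,138). The start button at (200,303) is back up at about 137 mm, the bystanders are where they were, and the gripper is clear.

```bash
python3 -c "
from plant import env
print(env.close_job())"
```

```text
the job is handed in; nothing more can be done
None
```

The job is handed in at about 18.5 s: the stick is home in third (pushed with at most about 10 N), and the start button was then pressed to its stop, with the fingertips reaching about 44 N there, and came back up. The stop button and the loose things were not touched.

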